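# Swap the setting master for a brass block and hold it home in the gauge fixture

## Task

A steel setting master is standing in the depth-gauge fixture and the brass block to be measured is on the parts tray: take the master out and lower it all the way to the floor of the pocket in its wooden stand before letting go, upright, then let the brass block take its place on the fixture, standing flat on the base with its keyway towards the indicator's plunger. Slide the block home into the corner so that it bears squarely on the back fence and the side fence at once, and finish while still holding it there with the fingers, with steady moderate pressure on both fences, for the reading to be taken. Leave the bushings, ring, bottle and screwdriver undisturbed.

Things in the scene. Friction and masses are not known exactly. Their poses are not given: they have to be found in the camera images.
- block: Brass block to be measured, 34 (x) x 48 (y) x 56 (z) mm, about 0.6 kg, standing on the parts tray. Origin: centre of its underside; z up. An upright bore of 18 mm goes through it; a keyway 14 mm wide and 5 mm deep runs the full height in the middle of its +x face (a 48 mm wide face). It starts with the keyway roughly away from the robot.
- master: Steel setting master with a blue painted top, same shape and size as the brass block (34 x 48 x 56 mm, keyway in the middle of its +x face), about 0.6 kg, standing loosely on the fixture's base, a centimetre or two short of both fences. Origin: centre of its underside; z up.
- fixture: Fixed depth-gauge fixture: grey base plate, x -85 to 60, y -80 to 70 mm, top 20 mm above the table, with two steel fences forming a corner, all ground and lightly oiled (friction about 0.2). Origin at table level under the seat; x points to the back fence and the indicator (roughly away from the robot), y to the side fence. In front of the back fence and on the -y side the base is open.
- back_fence: Rigid back fence, 12 mm thick, 20 mm high above the base. Locating face: the fixture's plane x = +17 mm, y = -34 to +24 mm, with a 16 mm window at y = 0 for the plunger. Origin at the foot of that face, y = 0. Behind it a stem clamp rises to 42 mm above the table, and a round black digital indicator lies face up (to x = 130 mm of the fixture, 44 mm above the table).
- side_fence: Rigid side fence, 12 mm thick, 20 mm high above the base (40 mm above the table). Locating face: the fixture's plane y = +24 mm, from x = -44 to +8 mm. Origin at the foot of that face, at the fixture's x = -18 mm.
- seat (a point): Point on top of the fixture's base (20 mm above the table) where the centre of the block's underside lies when the block is fully home in the corner with its axes parallel to the fixture's.
- plunger (a joint): Indicator plunger, how far it is pushed in, m: 0 free (its ball tip of 3 mm radius then stands 9 mm proud of the back fence's face, 11 mm above the base, at y = 0), 0.004 when the block is home with the tip in its keyway, 0.009 if a plain face is home on the fence. Sprung: about 1 N at first, 1.3 N at 4 mm.
- stand: Fixed dark wooden stand of the master, 94 (x) x 110 (y) mm, 20 mm high, with a shallow pocket lined in blue, 58 (x) x 74 (y) mm and 8 mm deep, in its middle. Origin under its centre at table level; its axes are those of the pocket. The pocket's long side takes the master's 48 mm side.
- pocket (a point): Centre of the pocket's floor, 12 mm above the table.
- tray: Fixed light wooden parts tray, 130 (x) x 190 (y) mm with a rim 14 mm high; its floor is 6 mm above the table. Origin under its centre at table level. The block stands on its +y half, two bushings on its -y half.
- bushing_a: Brass bushing on the tray (bystander): open tube of 27 mm diameter, 36 mm high. Origin: centre of its underside.
- bushing_b: Second brass bushing on the tray (bystander), same size.
- bushing_c: Brass bushing standing on the bench between the robot and the task's things (bystander), same size.
- bushing_d: Another brass bushing standing on the bench there (bystander), same size.
- setting_ring: Steel setting ring lying on the bench behind the task's things (bystander), 64 mm diameter, 20 mm high.
- oil_bottle: Yellow oil bottle with a red cap standing behind the task's things (bystander), 44 mm diameter, 110 mm high.
- screwdriver: Screwdriver with a red handle lying on the bench near the robot's front (bystander).
Things that resemble listed ones, but are neither listed nor needed, are in the scene too. What is shaped like the master but pink is not meant.

How it is judged:
By the outcome, as a careful person would: the job done as asked, in the order asked, and still so for the second after the job is handed in, while the arm keeps its last pose, push and grip.
It also fails if it takes over 67 s, if anything falls off the work surface, if the arm or the gripper's body presses on something with over 40 N, if the wrist force passes 120 N, or if a joint passes its speed limit or range.

## Robot

A 7-joint arm with a two-finger parallel gripper is mounted at the origin on the work surface. World frame = base frame: x ahead of the robot, y to its left, z up, the work surface at z = 0. Lengths are in m, angles in rad, forces in N, time in s.
With the tool pointing down it reaches from about 0.4 to 0.875 m from the base axis. Payload 6.5 kg.
Tool frame: the origin (TCP) lies on the centre line of the jaws, within the pads' length; the fingertips stand 22 mm ahead of it and the grasp point (between the pads) lies 3 mm ahead of it; z points along the fingers, x is the direction in which the jaws open and shut, and the axes are right-handed (so a half turn about z gives the same grasp; the last joint's range is limited). The gripper opens to 88 mm and grips with 3 to 60 N. Pads are 18 mm wide; open, the fingers measure 123 mm over their backs; the gripper's body (75 mm by 187 mm) begins 45 mm behind the grasp point.
Start: joints at [1.053, 0.536, -0.004, 1.538, 0.003, 1.067, -0.071], TCP at [0.284, -0.585, 0.261] pointing down, gripper open.
Joint ranges: [-2.7, 2.7], [-0.37, 2.16], [-1.27, 1.26], [0.24, 2.4], [-1.31, 4.45], [0.19, 1.91], [-2.76, 2.76]. Speed limits (rad/s): [2.39, 2.39, 3.14, 3.14, 3.14, 3.14, 3.14].

## Interface

Orientations are given as [roll, pitch, yaw] about the fixed x, y, z axes, in that order (R = Rz(yaw) Ry(pitch) Rx(roll)).
In Python, from workcell import bot gives the robot as it stands. The module is installed in compiled form; this text tells all that it offers.
- The arm moves only by the tool step_arm, never from a script. Its argument "deltas" is a list that holds one entry, the list of rows, each a list of 6 numbers: the shift along the world's x, y, z in m, then the turn, a rotation vector about the world's x, y, z in degrees. In form: [[[dx, dy, dz, ax, ay, az], ...]]. A call has 1 to 20 rows; each row shifts and turns the commanded pose from where the row before left it; what a row does not reach is not made up. A row lasts 1/10 s, in which the tool goes at most 50 mm and 8.59 degrees, less where a joint would pass 70% of its speed; a pose out of reach is approached as far as the arm can. A call with a gripper value outside its range is refused whole. "fingers" is the closure, from 0 (fully open) to 1 (shut), set as the call begins (left out, the last holds). The fingers move at their own pace and stop on an object; "newtons" is the grip in N (left out, the last holds). Time passes only in rows, so rows that do not move let the fingers close. It gives the time, the measured TCP pose, the force and the opening at its end, in the units of the state.
- bot.observe(): the state, without advancing time (a new reading comes with each control period).
- bot.snapshot(name): name is "side" or "top" or "wrist"; returns the picture (400x640x3 uint8, red, green, blue); there is no depth.
- bot.get_calibration(name): a dict with "mtx" (3x3 intrinsics, pixels), "origin" and "orientation" of the camera in the world; the wrist camera has in their place "hand_eye" (4x4, takes a point from camera to tool coordinates, whose origin is the TCP and whose axes are the tool frame's). Camera axes: x right, y down, z forward; pixel columns grow to the right and rows downward; lengths in m; the calibration is good to about 2 mm. The wrist camera is an equidistant fisheye: a pixel r from the principal point sees the ray r / f radians off the axis. A picture is of the moment at which its call begins: read the wrist's pose just before it. get_calibration takes no time and is no camera call.
- bot.sign_off(): hands the job in, once; it reports no verdict.
Trained networks look in the newest picture that a camera, given by its name, has taken for a name from the list of things; names that differ only in an ending like _2 or _b are one class to them, and where a whole thing is asked for, a point or a joint stands for the part that bears it (a point fixed in the world has none). Each returns a list of dicts, best first, with "confidence" (0 to 1); they miss things now and then, are a little off and sometimes report something else, mostly with a low value. They report only what shows in the picture. A call takes as long as a camera call. They do not tell look-alikes from the thing itself.
- bot.find_in(camera, target): "location" ([x, y, z] in m, in world coordinates, good to about 4 mm: the middle of the surface that is visible of it).
- bot.place_of(camera, target): "location" ([x, y, z] in m, in world coordinates, good to about 4 mm: a listed point, or the origin of a listed thing).
The state is a dict: "time": time; "q": joint angles; "qvel": joint speeds; "tau": joint torques, N m; "eef_pos": TCP position; "eef_rot": TCP orientation; "force": force on the tool from outside, world axes, zero at the start; "moment": the same for the moment, N m; "gripper_width": opening from 0.0 (shut) to 1.0 (fully open).
Only numpy, scipy, OpenCV 4.12 (cv2) and the standard library are available. Lean on these libraries where they do the work, as an engineer would, in place of code of your own. Each camera call takes 0.05 s, during which the arm holds its last target.

## Working session

There is one attempt and no reset: what is moved stays moved. The work goes in short steps, Python scripts to look and compute and a tool call to move; the robot and the scene stay as the last step left them, time stands still between calls to the robot, and variables do not carry over. Pictures are saved under pics/ and viewed, and the job is handed in when it is done.

Besides the shell and the picture viewer there is one more tool, called after "Emit:" by a JSON object that holds its "name" and its "arguments", one argument or row to a line. step_arm: Moves the arm, as the interface text tells. Its arguments: {"type":"object","properties":{"deltas":{"type":"array","items":{"type":"array","items":{"type":"array","items":{"type":"number"}}}},"fingers":{"type":"number"},"newtons":{"type":"number"}},"required":["deltas"]}

```bash
mkdir -p pics; python3 - <<'E'
from workcell import bot
import cv2, numpy as np
s=bot.observe()
for k in s: print(k,np.round(s[k],4))
for n in ["side","top"]:
    im=bot.snapshot(n); cv2.imwrite(f"pics/{n}0.png",im[:,:,::-1])
    c=bot.get_calibration(n)
    for k in c: print(n,k,np.round(c[k],4).tolist())
c=bot.get_calibration("wrist")
for k in c: print(k,np.round(c[k],4).tolist())
for cam in ["side","top"]:
  for t in ["block","master","fixture","seat","pocket","stand","tray","back_fence","side_fence"]:
    r=bot.place_of(cam,t)
    print(cam,t,[(np.round(d["location"],4).tolist(),round(d["confidence"],2)) for d in r])
print(bot.observe()["time"])
E
```

```text
time 0.0
q [ 1.0528  0.5371 -0.0045  1.5388  0.0026  1.0673 -0.0711]
qvel [-0.      0.0008  0.0014  0.0002  0.002  -0.0005  0.0017]
tau [-3.00000e-04 -5.70975e+01  9.91000e-01 -2.51609e+01 -5.62000e-02
  1.78000e-02  1.00000e-04]
eef_pos [ 0.2835 -0.5843  0.2599]
eef_rot [ 3.1415e+00  1.7000e-03 -1.1188e+00]
force [-0.6333 -0.5119  0.1893]
moment [-0.0045  0.0285  0.0704]
gripper_width 0.9992
side mtx [[487.0575, 0.0, 322.1357], [0.0, 487.0575, 197.4618], [0.0, 0.0, 1.0]]
side origin [-0.0587, 0.6072, 0.6193]
side orientation [-2.1171, 0.002, -2.3707]
top mtx [[406.0113, 0.0, 313.7641], [0.0, 406.0113, 193.0459], [0.0, 0.0, 1.0]]
top origin [0.4337, -0.0109, 1.1097]
top orientation [-3.0178, -0.0059, -1.5786]
mtx [[309.7069, 0.0, 322.1175], [0.0, 309.7069, 193.3063], [0.0, 0.0, 1.0]]
hand_eye [[1.0, 0.0004, -0.0012, 0.0003], [-0.0001, 0.9601, 0.2795, -0.0721], [0.0012, -0.2795, 0.9601, -0.1234], [0.0, 0.0, 0.0, 1.0]]
side block []
side master [([0.5584, -0.026, 0.0196], 0.92), ([0.6941, -0.1529, 0.0017], 0.91), ([0.5747, 0.14, -0.0018], 0.61)]
side fixture [([0.5763, -0.005, 0.0025],
[... 159 characters left out ...]
.5572, -0.2688, -0.0005], 0.83), ([0.3704, -0.317, 0.0031], 0.45)]
side back_fence []
side side_fence [([0.5654, 0.0142, 0.0197], 0.52), ([0.7669, 0.1703, -0.0055], 0.31)]
top block [([0.5654, -0.2339, 0.0071], 0.88)]
top master [([0.5728, 0.1417, -0.0011], 0.77), ([0.5575, -0.0227, 0.0229], 0.76), ([0.6926, -0.1574, -0.0015], 0.51)]
top fixture [([0.579, -0.0094, 0.0001], 0.76)]
top seat [([0.5793, -0.0111, 0.022], 0.64)]
top pocket [([0.5494, 0.2651, 0.0157], 0.87)]
top stand [([0.5457, 0.2656, 0.0039], 0.74)]
top tray [([0.5573, -0.2687, 0.0004], 0.62), ([0.5848, -0.319, 0.0043], 0.26)]
top back_fence [([0.5891, -0.0108, 0.0212], 0.54)]
top side_fence [([0.5617, 0.0159, 0.021], 0.63)]
1.0
```

View pics/side0.png

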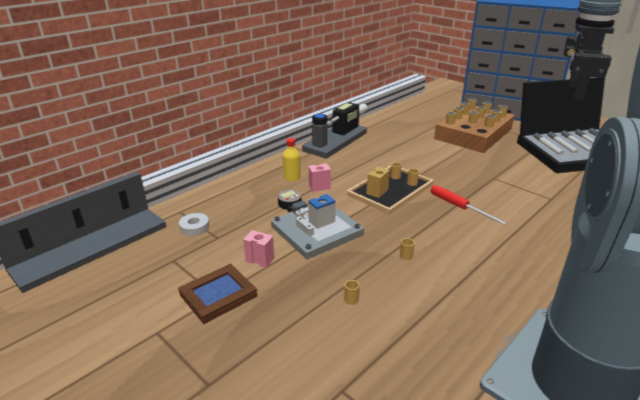

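View pics/top0.png

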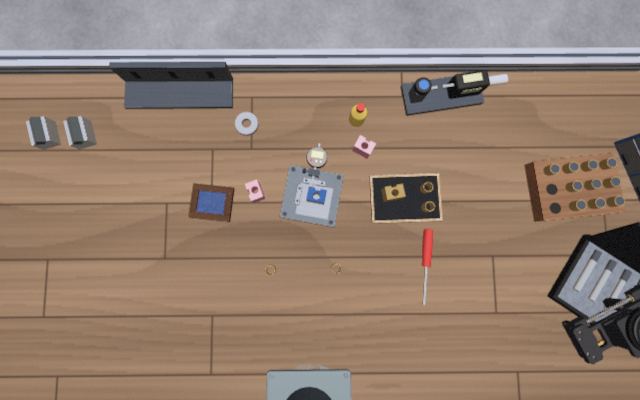

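```bash
python3 - <<'E'
import cv2
t=cv2.imread("pics/top0.png")
cv2.imwrite("pics/top0_crop.png",cv2.resize(t[90:190,190:450],None,fx=3,fy=3,interpolation=cv2.INTER_CUBIC))
E
```

```text
(no output)
```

View pics/top0_crop.png

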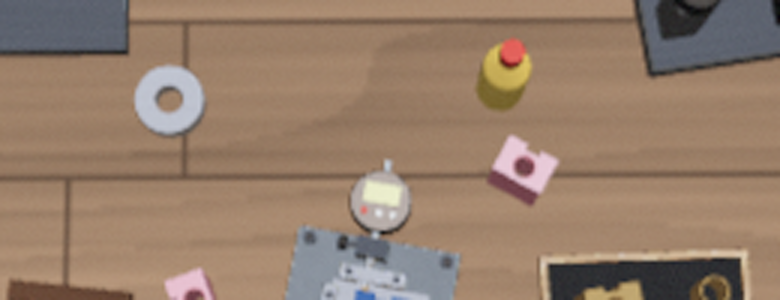

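The top view has the master (blue top) at (316,196) on the fixture and the brass block at (394,192) on the tray. Things that could be taken for the master are the pink blocks at (255,190) and (364,146), and the blue-capped item at (422,87). The bushings at (428,187) and (429,207) resemble the block's brass. I choose the blue-topped block on the fixture and will check it in a close crop.

```bash
cat > h.py <<'E'
from workcell import bot
import cv2, numpy as np
from scipy.spatial.transform import Rotation as R
def topix(n,P):
    c=bot.get_calibration(n);Rm=R.from_euler('xyz',c["orientation"]).as_matrix()
    p=(np.atleast_2d(P)-c["origin"])@Rm
    m=c["mtx"]; return np.c_[m[0][0]*p[:,0]/p[:,2]+m[0][2], m[1][1]*p[:,1]/p[:,2]+m[1][2]]
def toplane(n,uv,z):
    c=bot.get_calibration(n);Rm=R.from_euler('xyz',c["orientation"]).as_matrix();m=np.array(c["mtx"])
    uv=np.atleast_2d(uv); d=np.c_[(uv[:,0]-m[0,2])/m[0,0],(uv[:,1]-m[1,2])/m[1,1],np.ones(len(uv))]@Rm.T
    o=np.array(c["origin"]); return o+d*((z-o[2])/d[:,2])[:,None]
def wpose(s): 
    c=bot.get_calibration("wrist");H=np.array(c["hand_eye"])
    T=np.eye(4);T[:3,:3]=R.from_euler('xyz',s["eef_rot"]).as_matrix();T[:3,3]=s["eef_pos"]
    return T@H,np.array(c["mtx"])
def wplane(s,uv,z):
    T,m=wpose(s);uv=np.atleast_2d(uv);x=uv[:,0]-m[0,2];y=uv[:,1]-m[1,2]
    r=np.hypot(x,y)+1e-9;th=r/m[0,0]
    d=np.c_[np.sin(th)*x/r,np.sin(th)*y/r,np.cos(th)]@T[:3,:3].T
    o=T[:3,3];return o+d*((z-o[2])/d[:,2])[:,None]
def wpix(s,P):
    T,m=wpose(s);p=(np.atleast_2d(P)-T[:3,3])@T[:3,:3]
    th=np.arctan2(np.hypot(p[:,0],p[:,1]),p[:,2]);a=np.arctan2(p[:,1],p[:,0])
    return np.c_[m[0,0]*th*np.cos(a)+m[0,2],m[0,0]*th*np.sin(a)+m[1,2]]
E
python3 - <<'E'
import cv2
t=cv2.imread("pics/top0.png")
cv2.imwrite("pics/a.png",cv2.resize(t[160:232,275:350],None,fx=8,fy=8,interpolation=cv2.INTER_CUBIC))
cv2.imwrite("pics/b.png",cv2.resize(t[165:230,365:450],None,fx=8,fy=8,interpolation=cv2.INTER_CUBIC))
cv2.imwrite("pics/c.png",cv2.resize(t[175:230,180:275],None,fx=8,fy=8,interpolation=cv2.INTER_CUBIC))
E
```

```text
(no output)
```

View pics/a.png

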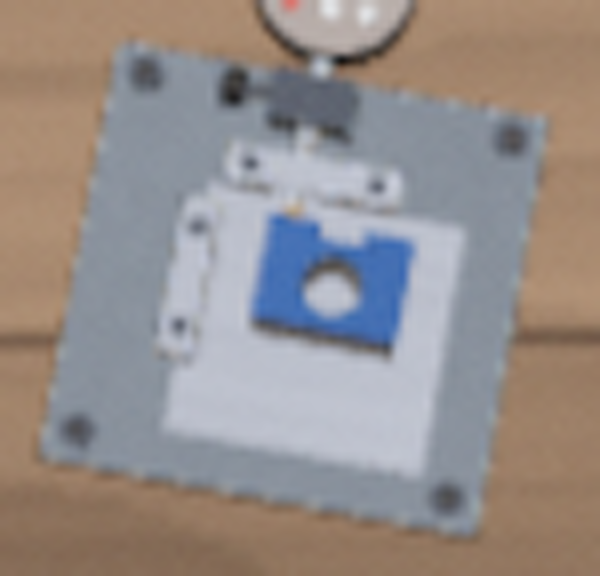

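View pics/b.png

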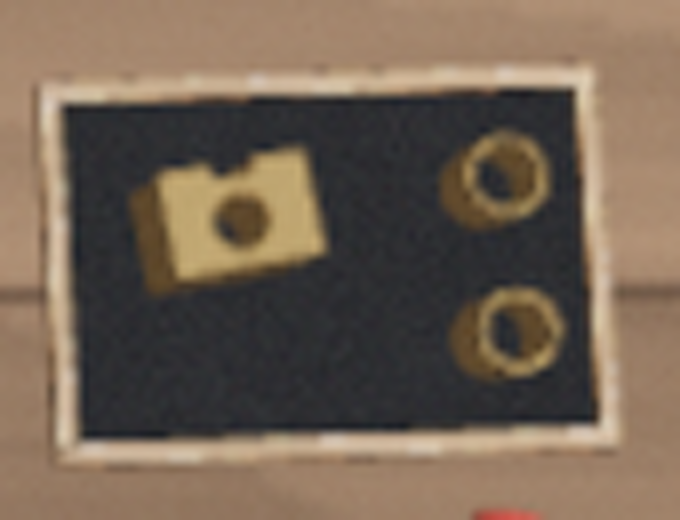

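View pics/c.png

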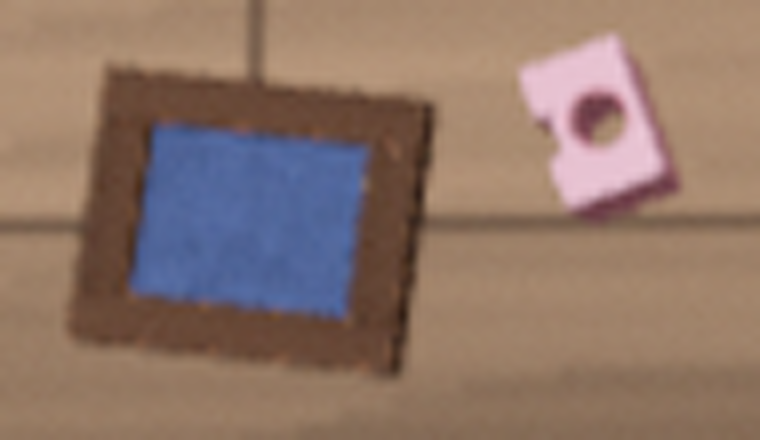

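```bash
python3 - <<'E'
from h import *
def f(name,off,c,z,L,W):
    c=(np.array(c,float)+.5)/8-.5+off
    P=toplane("top",c,z)[:,:2]; # TL TR BR BL ; fixture-like frame: x up, y left
    tl,tr,br,bl=P
    ctr=P.mean(0); yx=(tl+tr-bl-br)/2; yy=(tl+bl-tr-br)/2
    print(name,ctr.round(4),"lenx",np.hypot(*yx).round(4),"leny",np.hypot(*yy).round(4),"yaw",np.degrees(np.arctan2(yx[1],yx[0])).round(2),np.degrees(np.arctan2(-yy[0],yy[1])).round(2))
f("base",(275,160),[(117,45),(548,118),(475,530),(40,460)],.02,0,0)
f("master",(275,160),[(272,215),(412,238),(393,345),(252,322)],.076,0,0)
f("block",(365,165),[(155,182),(303,150),(327,252),(178,282)],.062,0,0)
f("stand",(180,175),[(108,66),(433,102),(398,375),(70,340)],.02,0,0)
f("tray",(365,165),[(40,85),(592,66),(620,440),(60,462)],.014,0,0)
for t in ["bushing_a","bushing_c","screwdriver","oil_bottle"]:
    r=bot.place_of("top",t)
    print(t,[(np.round(d["location"],3).tolist(),round(d["confidence"],2)) for d in r])
E
```

```text
base [ 0.5629 -0.0121] lenx 0.1429 leny 0.1483 yaw -10.62 -9.85
master [ 0.5583 -0.0239] lenx 0.0351 leny 0.0456 yaw -10.74 -9.77
block [ 0.5663 -0.2288] lenx 0.0338 leny 0.0497 yaw 11.22 11.41
stand [0.5467 0.2583] lenx 0.093 leny 0.1108 yaw -6.24 -6.64
tray [ 0.5565 -0.2681] lenx 0.1285 leny 0.1896 yaw 1.6 1.71
bushing_a [([0.583, -0.323, 0.006], 0.57), ([0.368, -0.077, 0.0], 0.51), ([0.364, 0.096, -0.0], 0.43)]
bushing_c [([0.583, -0.323, 0.006], 0.57), ([0.368, -0.077, 0.0], 0.51), ([0.364, 0.096, -0.0], 0.43)]
screwdriver [([0.373, -0.315, -0.001], 0.63)]
oil_bottle [([0.784, -0.138, -0.003], 0.75)]
```

Emit:
{"name": "step_arm", "arguments": {
  "deltas": [
    [[0.017,0.035,-0.004,0,0,-2.2],[0.017,0.035,-0.004,0,0,-2.2],[0.017,0.035,-0.004,0,0,-2.2],[0.017,0.035,-0.004,0,0,-2.2],[0.017,0.035,-0.004,0,0,-2.2],[0.017,0.035,-0.004,0,0,-2.2],[0.017,0.035,-0.004,0,0,-2.2],[0.017,0.035,-0.004,0,0,-2.2],[0.017,0.035,-0.004,0,0,-2.2],[0.017,0.035,-0.004,0,0,-2.2],[0.017,0.035,-0.004,0,0,-2.2],[0.017,0.035,-0.004,0,0,-2.2],[0.017,0.035,-0.004,0,0,-2.2],[0.017,0.035,-0.004,0,0,-2.2],[0.017,0.035,-0.004,0,0,-2.2],[0.017,0.035,-0.004,0,0,-2.2],[0,0,0,0,0,0],[0,0,0,0,0,0]]
  ]
}}

```text
time: 3.0
eef_pos: [0.5558, -0.024, 0.1966]
eef_rot: [3.141, -0.0, -1.731]
force: [-0.0, -0.2, 0.0]
gripper_width: 1.003
```

```bash
cat > snap.py <<'E'
import sys; from h import *
import json
s=bot.observe(); im=bot.snapshot("wrist"); n=sys.argv[1]
cv2.imwrite(f"pics/{n}.png",im[:,:,::-1])
json.dump({k:np.asarray(v).tolist() for k,v in s.items()},open(f"pics/{n}.json","w"))
print(s["time"],np.round(s["eef_pos"],4),np.degrees(s["eef_rot"]).round(2),np.round(s["force"],2),s["gripper_width"])
E
python3 snap.py w1
```

```text
3.0 [ 0.5558 -0.024   0.1966] [ 1.7998e+02 -1.0000e-02 -9.9170e+01] [-0.01 -0.18  0.01] 1.0029482354783963
```

View pics/w1.png

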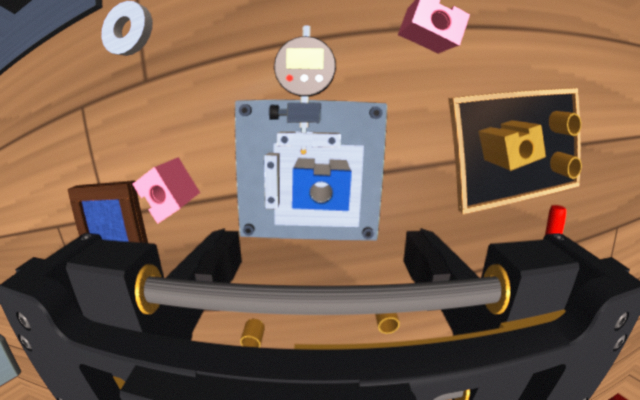

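The wrist view shows the blue-topped master at (321,186) on the fixture. Its keyway faces the plunger at (303,151), and the pink blocks are well away from it. I'll refine the poses from close crops.

```bash
python3 - <<'E'
import cv2
t=cv2.imread("pics/w1.png")
cv2.imwrite("pics/d.png",cv2.resize(t[95:245,230:390],None,fx=5,fy=5,interpolation=cv2.INTER_CUBIC)[:600*2:,:][:750,:800])
E
python3 -c "
import cv2;t=cv2.imread('pics/w1.png');cv2.imwrite('pics/d.png',cv2.resize(t[95:213,230:390],None,fx=5,fy=5,interpolation=cv2.INTER_CUBIC));cv2.imwrite('pics/d2.png',cv2.resize(t[80:220,445:590],None,fx=4,fy=4,interpolation=cv2.INTER_CUBIC))"
```

```text
(no output)
```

View pics/d.png

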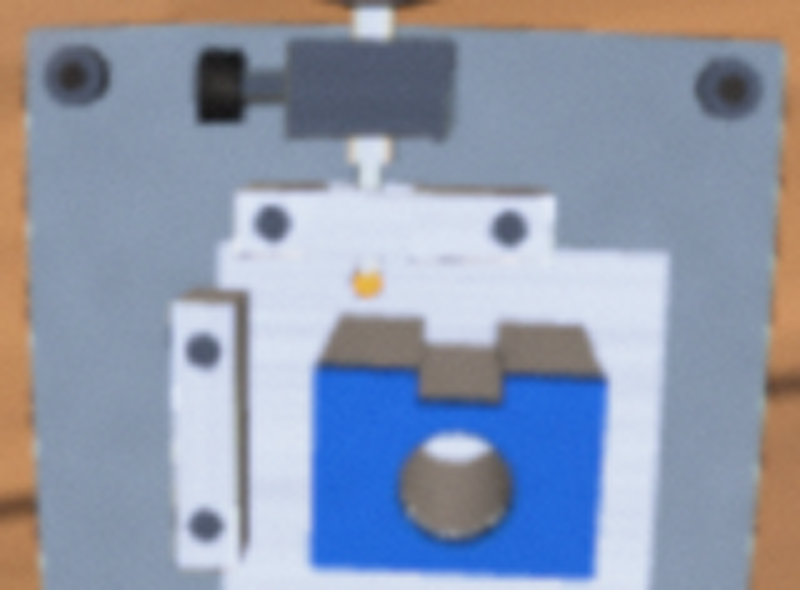

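View pics/d2.png

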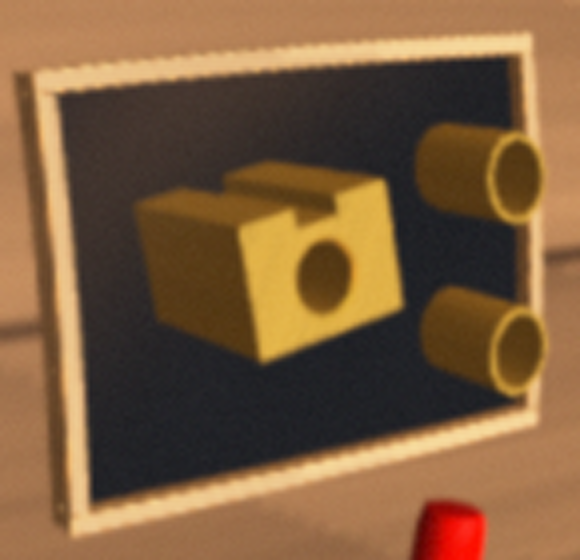

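```bash
python3 - <<'E'
from h import *
import json
s=json.load(open("pics/w1.json"))
def g(c,off,k): return (np.array(c,float)+.5)/k-.5+off
def f(name,c,z):
    P=wplane(s,c,z)[:,:2]; tl,tr,br,bl=P
    ctr=P.mean(0); yx=(tl+tr-bl-br)/2; yy=(tl+bl-tr-br)/2
    print(name,ctr.round(4),"len",np.hypot(*yx).round(4),np.hypot(*yy).round(4),"yaw",np.degrees(np.arctan2(yx[1],yx[0])).round(2),np.degrees(np.arctan2(-yy[0],yy[1])).round(2))
f("master",g([(315,362),(607,377),(596,577),(310,566)],(230,95),5),.076)
f("block",g([(238,225),(385,180),(403,303),(262,362)],(445,80),4),.062)
b=g([(28,30),(785,45)],(230,95),5)
f("base",np.r_[b,[(380,240),(239,238)]],.02)
P=wplane(s,g([(237,255),(553,262),(218,298),(235,560)],(230,95),5),.04)[:,:2]
print(P.round(4))
d=P[0]-P[1];print("back yaw",np.degrees(np.arctan2(-d[0],d[1])),np.hypot(*d))
d=P[2]-P[3];print("side yaw",np.degrees(np.arctan2(d[1],d[0])),np.hypot(*d))
for t in ["seat","pocket"]:
    r=bot.place_of("wrist",t);print(t,[(np.round(d["location"],4).tolist(),round(d["confidence"],2)) for d in r])
E
```

```text
master [ 0.5605 -0.0238] len 0.0344 0.0475 yaw -11.42 -11.81
block [ 0.5682 -0.2278] len 0.0336 0.0482 yaw 10.27 9.98
base [ 0.5629 -0.0121] len 0.1441 0.1502 yaw -10.26 -10.25
[[ 0.5979  0.0111]
 [ 0.5872 -0.0456]
 [ 0.5906  0.0161]
 [ 0.5403  0.023 ]]
back yaw -10.700035976840631 0.05772183583570054
side yaw -7.743514416135235 0.05082990310055109
seat [([0.5748, -0.0077, 0.0219], 0.69)]
pocket [([0.5482, 0.264, 0.012], 0.76)]
```

Emit:
{"name": "step_arm", "arguments": {
  "deltas": [
    [[0.001,0,-0.021,0,0,-0.5],[0.001,0,-0.021,0,0,-0.5],[0.001,0,-0.021,0,0,-0.5],[0.001,0,-0.021,0,0,-0.5],[0,0,-0.021,0,0,0],[0,0,-0.021,0,0,0],[0,0,0,0,0,0]]
  ]
}}

```text
time: 3.85
eef_pos: [0.5576, -0.0262, 0.0687]
eef_rot: [3.137, -0.002, -1.77]
force: [-0.6, 0.3, -0.3]
gripper_width: 0.997
```

Emit:
{"name": "step_arm", "arguments": {
  "deltas": [
    [[0,0,0,0,0,0],[0,0,0,0,0,0],[0,0,0,0,0,0],[0,0,0,0,0,0],[0,0,0,0,0,0],[0,0,0,0,0,0]]
  ],
  "fingers": 1,
  "newtons": 40
}}

```text
time: 4.45
eef_pos: [0.5601, -0.0245, 0.0712]
eef_rot: [-3.141, 0.0, -1.768]
force: [-0.7, 0.4, 4.2]
gripper_width: 0.544
```

```bash
python3 snap.py w2
```

```text
4.45 [ 0.5601 -0.0245  0.0712] [-1.7996e+02  2.0000e-02 -1.0130e+02] [-0.75  0.39  4.19] 0.5444730986514867
```

View pics/w2.png

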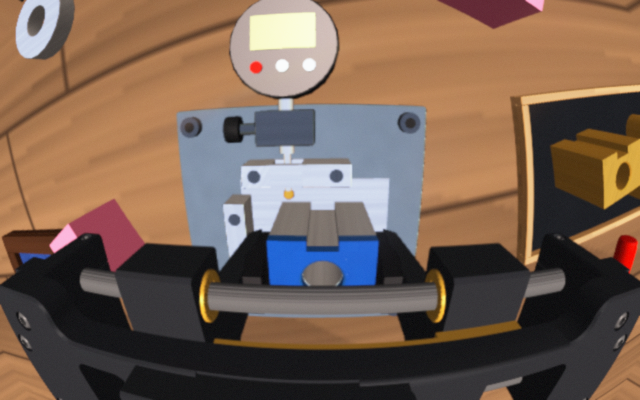

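Emit:
{"name": "step_arm", "arguments": {
  "deltas": [
    [[0,0,0.01,0,0,0],[0,0,0.025,0,0,0],[0,0,0.035,0,0,0],[-0.002,0.02,0.03,0,0,0],[-0.002,0.035,0,0,0,1],[-0.002,0.035,0,0,0,1],[-0.002,0.035,0,0,0,1],[-0.002,0.035,0,0,0,1],[-0.002,0.03,0,0,0,1],[0,0.02,0,0,0,0],[0,0,0,0,0,0],[0,0,0,0,0,0]]
  ]
}}

```text
time: 5.7
eef_pos: [0.5469, 0.1848, 0.1702]
eef_rot: [3.14, -0.001, -1.68]
force: [0.4, -1.1, -5.2]
gripper_width: 0.547
```

```bash
python3 snap.py w3; python3 -c "
from h import *
r=bot.place_of('wrist','pocket');print([(np.round(d['location'],4).tolist(),round(d['confidence'],2)) for d in r])"
```

```text
5.7 [0.5469 0.1848 0.1702] [ 1.7991e+02 -8.0000e-02 -9.6260e+01] [ 0.44 -1.15 -5.18] 0.546992321420063
[([0.5481, 0.2638, 0.0149], 0.89)]
```

View pics/w3.png

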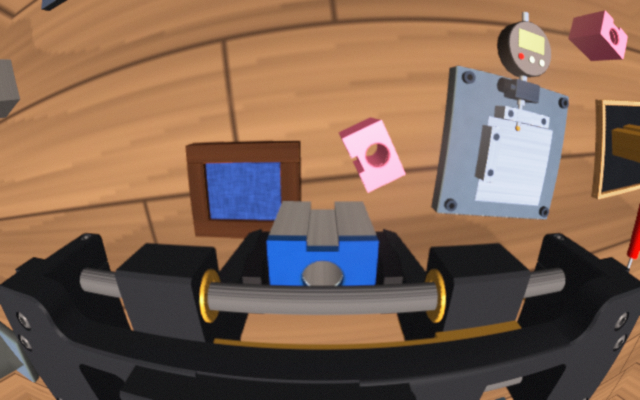

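```bash
python3 -c "
import cv2;t=cv2.imread('pics/w3.png');cv2.imwrite('pics/e.png',cv2.resize(t[135:240,180:310],None,fx=5,fy=5,interpolation=cv2.INTER_CUBIC))"
```

```text
(no output)
```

View pics/e.png

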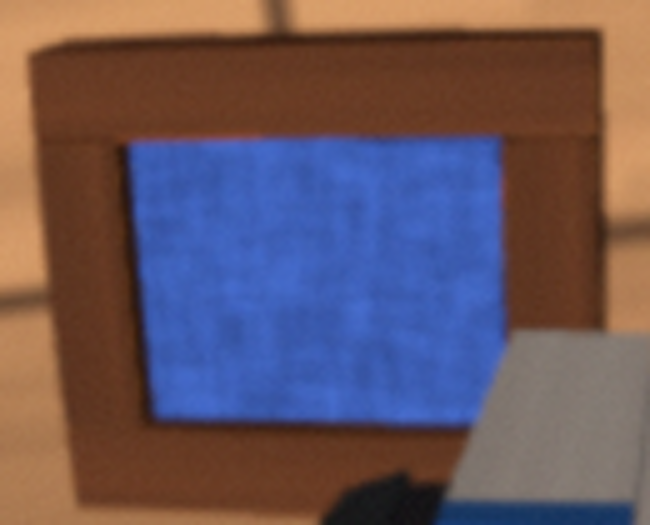

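```bash
python3 - <<'E'
from h import *
import json
s=json.load(open("pics/w3.json"))
def g(c): return (np.array(c,float)+.5)/5-.5+(180,135)
P=wplane(s,g([(34,55),(600,37),(78,502),(122,142),(503,137),(148,430),(508,427)]),.02)[:,:2]
print(P.round(4), (P[1]+P[2])/2, P[3:].mean(0), P[0]-P[1],P[0]-P[2])
q=g([(130,145),(502,137),(506,425),(150,425)]);P=wplane(s,q,.012)[:,:2];print(P.mean(0),P[0]-P[1],P[0]-P[3])
E
```

```text
[[0.5999 0.3082]
 [0.5884 0.2003]
 [0.509  0.3198]
 [0.5808 0.293 ]
 [0.5725 0.22  ]
 [0.5233 0.3001]
 [0.517  0.2272]] [0.54872167 0.26002524] [0.5484024  0.26007483] [0.01147595 0.10788407] [ 0.090883   -0.01163002]
[0.5465162  0.26206713] [0.00775947 0.07339954] [ 0.05741402 -0.0082082 ]
```

Emit:
{"name": "step_arm", "arguments": {
  "deltas": [
    [[0,0.015,0,0,0,0],[0,0.025,0,0,0,0],[0.001,0.025,0,0,0,0],[0,0.011,-0.01,0,0,0],[0,0,-0.025,0,0,0],[0,0,-0.025,0,0,0],[0,0,-0.022,0,0,0],[0,0,-0.012,0,0,0],[0,0,-0.004,0,0,0],[0,0,0,0,0,0],[0,0,0,0,0,0]]
  ]
}}

```text
time: 6.9
eef_pos: [0.5496, 0.2615, 0.0737]
eef_rot: [-3.14, 0.001, -1.681]
force: [0.8, -0.1, -5.5]
gripper_width: 0.543
```

```bash
python3 snap.py w4
```

```text
6.9 [0.5496 0.2615 0.0737] [-1.7991e+02  6.0000e-02 -9.6320e+01] [ 0.84 -0.09 -5.46] 0.5432585839894709
```

View pics/w4.png

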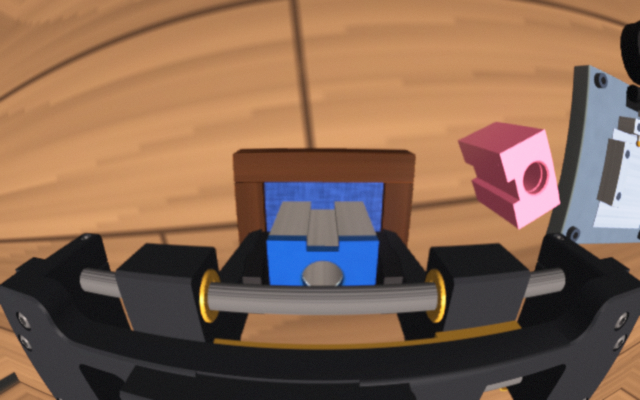

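Emit:
{"name": "step_arm", "arguments": {
  "deltas": [
    [[-0.001,0,-0.003,0,0,0],[0,0,-0.003,0,0,0],[0,0,-0.002,0,0,0],[0,0,-0.001,0,0,0],[0,0,0,0,0,0]]
  ]
}}

```text
time: 7.45
eef_pos: [0.5477, 0.2611, 0.0635]
eef_rot: [3.141, -0.0, -1.681]
force: [-0.4, -0.9, -6.4]
gripper_width: 0.539
```

Emit:
{"name": "step_arm", "arguments": {
  "deltas": [
    [[0,0,-0.001,0,0,0],[0,0,-0.001,0,0,0],[0,0,0,0,0,0]]
  ]
}}

```text
time: 7.75
eef_pos: [0.5479, 0.2613, 0.0632]
eef_rot: [-3.141, -0.0, -1.681]
force: [-4.3, -2.9, 8.2]
gripper_width: 0.543
```

Emit:
{"name": "step_arm", "arguments": {
  "deltas": [
    [[0,0,0.001,0,0,0],[0,0,0,0,0,0],[0,0,0,0,0,0],[0,0,0,0,0,0],[0,0,0,0,0,0]]
  ],
  "fingers": 0.1
}}

```text
time: 8.25
eef_pos: [0.5479, 0.2613, 0.0627]
eef_rot: [-3.142, 0.0, -1.681]
force: [-0.1, -0.3, 0.9]
gripper_width: 0.897
```

Emit:
{"name": "step_arm", "arguments": {
  "deltas": [
    [[0,0,0.01,0,0,0],[0,0,0.03,0,0,0],[0,0,0.04,0,0,0],[0,0,0.04,0,0,0],[0,-0.03,0.02,0,0,0],[0,-0.04,0,0,0,1],[0,-0.04,0,0,0,1],[0,-0.04,0,0,0,1],[0,0,0,0,0,0]]
  ]
}}

```text
time: 9.15
eef_pos: [0.5482, 0.1039, 0.2034]
eef_rot: [-3.141, -0.004, -1.637]
force: [-0.5, 0.1, 0.8]
gripper_width: 0.899
```

```bash
python3 snap.py w5; python3 -c "
from h import *
r=bot.place_of('wrist','master');print([(np.round(d['location'],4).tolist(),round(d['confidence'],2)) for d in r])
cv2.imwrite('pics/top5.png',bot.snapshot('side')[:,:,::-1])"
```

```text
9.15 [0.5482 0.1039 0.2034] [-179.97   -0.22  -93.8 ] [-0.46  0.14  0.75] 0.8993703521743149
[([0.552, 0.2609, 0.0134], 0.85), ([0.6958, -0.1517, -0.0028], 0.75), ([0.573, 0.1405, 0.0011], 0.56)]
```

View pics/w5.png

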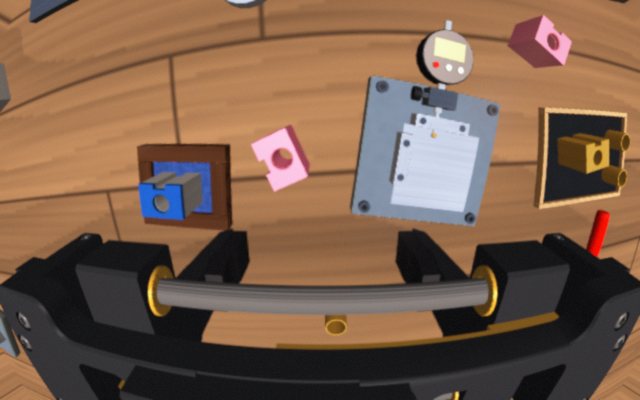

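View pics/top5.png

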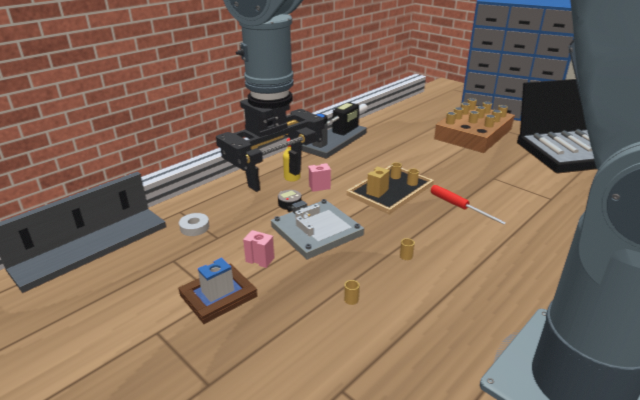

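The side view shows the master upright in the pocket at (215,280). In the wrist view it sits level within the blue at (165,195). Next is the block.

Emit:
{"name": "step_arm", "arguments": {
  "deltas": [
    [[0.002,-0.02,0,0,0,1],[0.002,-0.04,0,0,0,2],[0.002,-0.04,0,0,0,2],[0.003,-0.04,0,0,0,2],[0.003,-0.04,0,0,0,2],[0.003,-0.04,0,0,0,2],[0.003,-0.04,0,0,0,2],[0,-0.04,0,0,0,1],[0,-0.03,0,0,0,0],[0,0,0,0,0,0],[0,0,0,0,0,0]]
  ],
  "fingers": 0.2
}}

```text
time: 10.4
eef_pos: [0.5665, -0.2172, 0.2026]
eef_rot: [-3.141, 0.001, -1.383]
force: [0.3, 0.4, -0.6]
gripper_width: 0.801
```

```bash
python3 snap.py w6; python3 -c "
import cv2;t=cv2.imread('pics/w6.png');cv2.imwrite('pics/f.png',cv2.resize(t[110:230,250:410],None,fx=5,fy=5,interpolation=cv2.INTER_CUBIC))"
```

```text
10.4 [ 0.5665 -0.2172  0.2026] [-1.7997e+02  6.0000e-02 -7.9250e+01] [ 0.33  0.38 -0.58] 0.8013032823076449
```

View pics/w6.png

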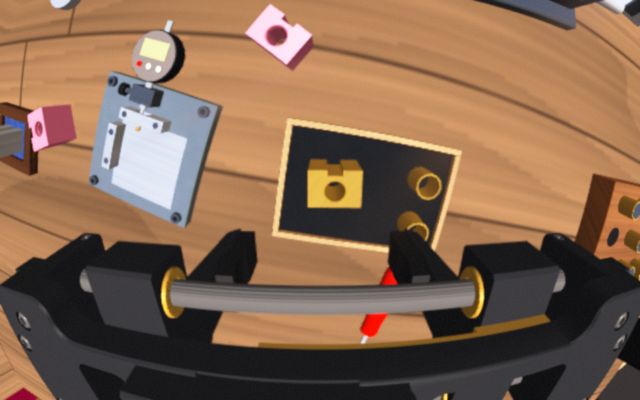

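View pics/f.png

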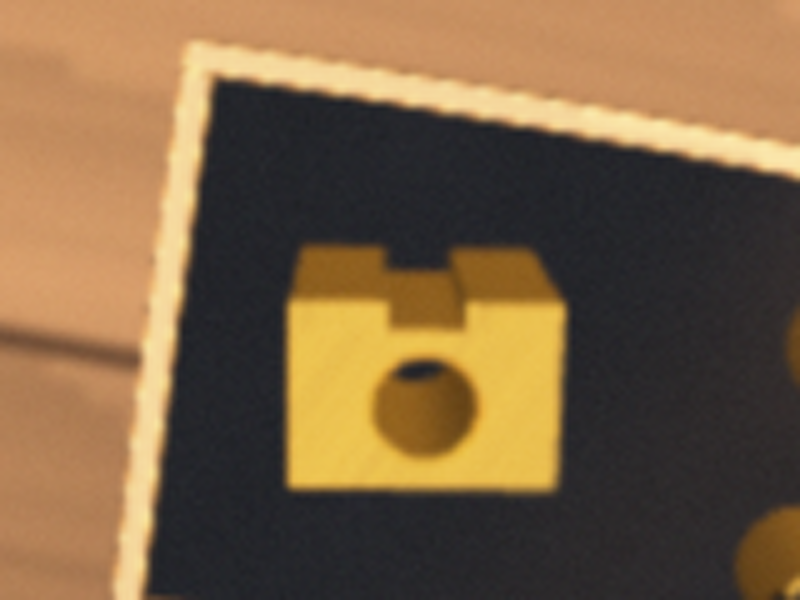

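```bash
python3 - <<'E'
from h import *
import json
s=json.load(open("pics/w6.json"))
g=lambda c: (np.array(c,float)+.5)/5-.5+(250,110)
P=wplane(s,g([(287,300),(567,300),(560,491),(288,489)]),.062)[:,:2]; tl,tr,br,bl=P
yx=(tl+tr-bl-br)/2; yy=(tl+bl-tr-br)/2
print(P.mean(0),np.hypot(*yx),np.hypot(*yy),np.degrees(np.arctan2(yx[1],yx[0])),np.degrees(np.arctan2(-yy[0],yy[1])))
# bushing positions (top rim centres z=.042)
Q=wplane(s,[(427,185),(412,228)],.042)[:,:2];u=yy/np.hypot(*yy);
print(Q,(Q-P.mean(0))@u)
E
```

```text
[ 0.56790037 -0.22819812] 0.03500407163776333 0.04906963315081943 10.516750631529412 10.596741169842621
[[ 0.58381045 -0.31884349]
 [ 0.53703975 -0.31598763]] [-0.09202528 -0.0806172 ]
```

Emit:
{"name": "step_arm", "arguments": {
  "deltas": [
    [[0.0015,-0.006,-0.015,0,0,-0.2],[0,-0.005,-0.025,0,0,0],[0,0,-0.025,0,0,0],[0,0,-0.025,0,0,0],[0,0,-0.025,0,0,0],[0,0,-0.02,0,0,0],[0,0,-0.011,0,0,0],[0,0,0,0,0,0],[0,0,0,0,0,0]]
  ]
}}

```text
time: 11.35
eef_pos: [0.5677, -0.2293, 0.057]
eef_rot: [-3.141, -0.0, -1.387]
force: [0.4, -0.4, 1.0]
gripper_width: 0.799
```

Emit:
{"name": "step_arm", "arguments": {
  "deltas": [
    [[0,0,0,0,0,0],[0,0,0,0,0,0],[0,0,0,0,0,0],[0,0,0,0,0,0],[0,0,0,0,0,0]]
  ],
  "fingers": 1,
  "newtons": 40
}}

```text
time: 11.85
eef_pos: [0.5676, -0.2293, 0.0574]
eef_rot: [-3.141, 0.0, -1.388]
force: [-1.0, 2.8, 5.8]
gripper_width: 0.539
```

```bash
python3 snap.py w7
```

```text
11.85 [ 0.5676 -0.2293  0.0574] [-1.7997e+02  2.0000e-02 -7.9500e+01] [-0.97  2.77  5.83] 0.5394851013744919
```

View pics/w7.png

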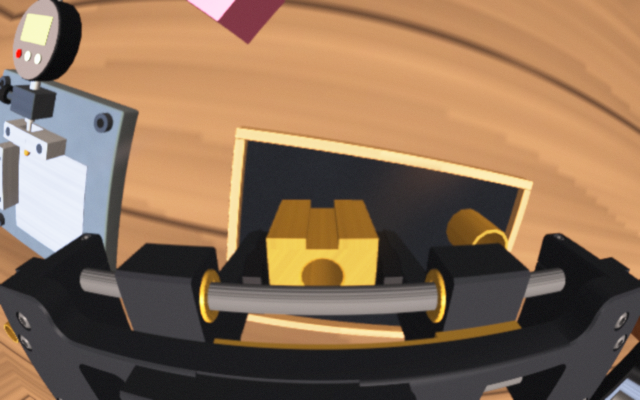

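Emit:
{"name": "step_arm", "arguments": {
  "deltas": [
    [[0,0,0.01,0,0,0],[0,0,0.025,0,0,0],[0,0,0.035,0,0,0],[0,0.01,0.03,0,0,0],[-0.002,0.03,0,0,0,-4],[-0.002,0.035,0,0,0,-4],[-0.002,0.035,0,0,0,-4],[-0.001,0.035,0,0,0,-4],[0,0.035,0,0,0,-4],[0,0.02,0,0,0,-0.8],[0,0.008,0,0,0,0],[0,0,-0.015,0,0,0],[0,0,-0.025,0,0,0],[0,0,-0.02,0,0,0],[0,0,-0.013,0,0,0],[0,0,-0.006,0,0,0],[0,0,0,0,0,0],[0,0,0,0,0,0]]
  ]
}}

```text
time: 13.7
eef_pos: [0.5609, -0.0221, 0.0784]
eef_rot: [-3.14, 0.0, -1.751]
force: [0.7, -0.2, -6.9]
gripper_width: 0.544
```

```bash
python3 snap.py w8; python3 -c "
import cv2;t=cv2.imread('pics/w8.png');cv2.imwrite('pics/i.png',cv2.resize(t[150:290,210:410],None,fx=4,fy=4,interpolation=cv2.INTER_CUBIC))"
```

```text
13.7 [ 0.5609 -0.0221  0.0784] [-1.7993e+02  1.0000e-02 -1.0033e+02] [ 0.71 -0.17 -6.88] 0.5440509138739836
```

View pics/i.png

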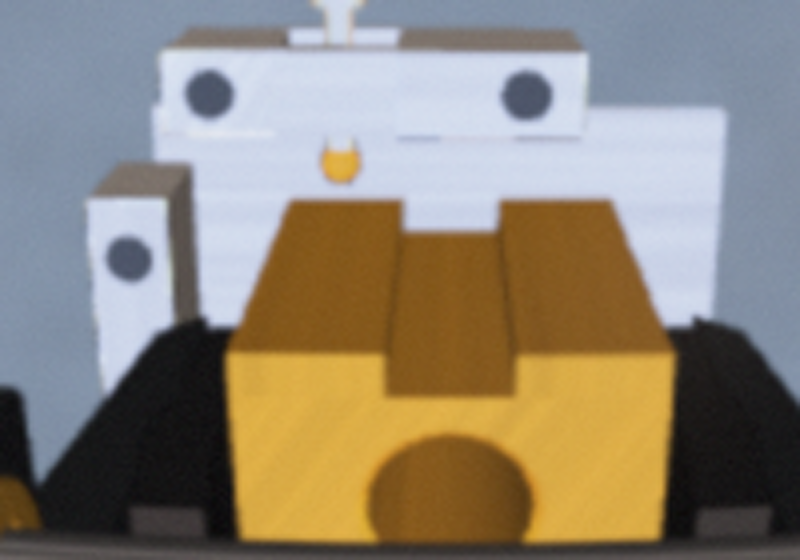

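Emit:
{"name": "step_arm", "arguments": {
  "deltas": [
    [[0,0,-0.003,0,0,0],[0,0,-0.002,0,0,0],[0,0,-0.001,0,0,0],[0,0,0,0,0,0]]
  ]
}}

```text
time: 14.15
eef_pos: [0.5601, -0.0218, 0.0716]
eef_rot: [3.141, -0.0, -1.751]
force: [-0.3, -0.2, -6.7]
gripper_width: 0.538
```

Emit:
{"name": "step_arm", "arguments": {
  "deltas": [
    [[0,0,-0.001,0,0,0],[0,0,-0.0005,0,0,0],[0,0,0,0,0,0]]
  ]
}}

```text
time: 14.45
eef_pos: [0.5606, -0.0217, 0.0714]
eef_rot: [-3.141, 0.0, -1.751]
force: [-3.4, 0.2, 5.5]
gripper_width: 0.538
```

Emit:
{"name": "step_arm", "arguments": {
  "deltas": [
    [[0.0004,0.002,0,0,0,0],[0.0004,0.002,0,0,0,0],[0.0004,0.002,0,0,0,0],[0.0004,0.002,0,0,0,0],[0.0004,0.002,0,0,0,0],[0.0002,0.001,0,0,0,0],[0,0,0,0,0,0]]
  ]
}}

```text
time: 15.15
eef_pos: [0.5641, -0.0114, 0.0714]
eef_rot: [-3.138, -0.0, -1.751]
force: [-1.2, -2.4, 5.0]
gripper_width: 0.538
```

Emit:
{"name": "step_arm", "arguments": {
  "deltas": [
    [[0.0002,0.001,0,0,0,0],[0.0002,0.001,0,0,0,0],[0,0,0,0,0,0]]
  ]
}}

```text
time: 15.45
eef_pos: [0.5645, -0.0095, 0.0714]
eef_rot: [-3.138, -0.0, -1.751]
force: [-0.8, -2.7, 5.0]
gripper_width: 0.542
```

Emit:
{"name": "step_arm", "arguments": {
  "deltas": [
    [[0.0002,0.001,0,0,0,0],[0.0002,0.001,0,0,0,0],[0,0,0,0,0,0]]
  ]
}}

```text
time: 15.75
eef_pos: [0.5649, -0.0075, 0.0714]
eef_rot: [-3.138, -0.0, -1.751]
force: [0.2, -2.3, 5.1]
gripper_width: 0.541
```

Emit:
{"name": "step_arm", "arguments": {
  "deltas": [
    [[0.0002,0.001,0,0,0,0],[0,0,0,0,0,0]]
  ]
}}

```text
time: 15.95
eef_pos: [0.565, -0.0067, 0.0714]
eef_rot: [-3.138, -0.0, -1.752]
force: [0.0, -2.7, 5.2]
gripper_width: 0.54
```

Emit:
{"name": "step_arm", "arguments": {
  "deltas": [
    [[0.0002,0.001,0,0,0,0],[0,0,0,0,0,0]]
  ]
}}

```text
time: 16.15
eef_pos: [0.5651, -0.0066, 0.0714]
eef_rot: [-3.139, -0.001, -1.752]
force: [-0.7, -4.5, 5.9]
gripper_width: 0.54
```

```bash
python3 snap.py w9; python3 -c "
import cv2;t=cv2.imread('pics/w9.png');cv2.imwrite('pics/j.png',cv2.resize(t[150:290,210:410],None,fx=4,fy=4,interpolation=cv2.INTER_CUBIC))"
```

```text
16.15 [ 0.5651 -0.0066  0.0714] [-1.7983e+02 -8.0000e-02 -1.0039e+02] [-0.68 -4.53  5.88] 0.5396620407481457
```

View pics/j.png

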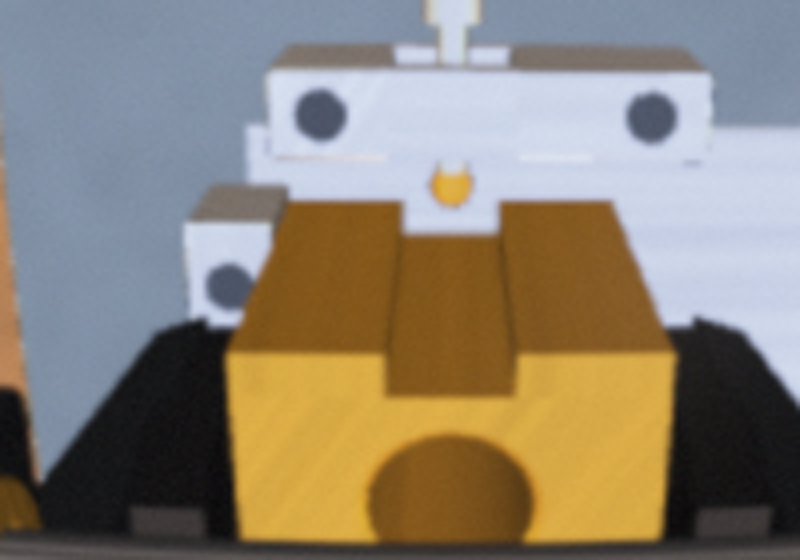

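Emit:
{"name": "step_arm", "arguments": {
  "deltas": [
    [[0.002,-0.0004,0,0,0,0],[0.002,-0.0004,0,0,0,0],[0.002,-0.0004,0,0,0,0],[0.002,-0.0004,0,0,0,0],[0,0,0,0,0,0]]
  ]
}}

```text
time: 16.7
eef_pos: [0.5715, -0.0078, 0.0714]
eef_rot: [3.141, -0.002, -1.752]
force: [-6.3, -4.6, 13.2]
gripper_width: 0.541
```

Emit:
{"name": "step_arm", "arguments": {
  "deltas": [
    [[0.001,-0.0002,0,0,0,0],[0.001,-0.0002,0,0,0,0],[0,0,0,0,0,0]]
  ]
}}

```text
time: 17.0
eef_pos: [0.573, -0.0081, 0.0714]
eef_rot: [3.14, -0.002, -1.752]
force: [-5.8, -3.3, 13.5]
gripper_width: 0.544
```

Emit:
{"name": "step_arm", "arguments": {
  "deltas": [
    [[0.001,-0.0002,0.0003,0,0,0],[0.001,-0.0002,0,0,0,0],[0,0,0,0,0,0]]
  ]
}}

```text
time: 17.3
eef_pos: [0.5747, -0.0084, 0.0714]
eef_rot: [3.14, -0.002, -1.752]
force: [-8.0, -3.1, 10.4]
gripper_width: 0.542
```

Emit:
{"name": "step_arm", "arguments": {
  "deltas": [
    [[0.001,-0.0002,0,0,0,0],[0,0,0,0,0,0]]
  ]
}}

```text
time: 17.5
eef_pos: [0.5757, -0.0086, 0.0714]
eef_rot: [3.14, -0.002, -1.752]
force: [-8.2, -3.3, 11.5]
gripper_width: 0.542
```

Emit:
{"name": "step_arm", "arguments": {
  "deltas": [
    [[0.001,-0.0002,0,0,0,0],[0,0,0,0,0,0]]
  ]
}}

```text
time: 17.7
eef_pos: [0.5764, -0.0087, 0.0714]
eef_rot: [3.139, -0.002, -1.752]
force: [-8.4, -3.5, 12.0]
gripper_width: 0.539
```

Emit:
{"name": "step_arm", "arguments": {
  "deltas": [
    [[0.001,-0.0002,0,0,0,0],[0,0,0,0,0,0]]
  ]
}}

```text
time: 17.9
eef_pos: [0.5765, -0.0087, 0.0714]
eef_rot: [3.137, -0.002, -1.752]
force: [-11.3, -3.9, 16.1]
gripper_width: 0.542
```

Emit:
{"name": "step_arm", "arguments": {
  "deltas": [
    [[0.001,-0.0002,0,0,0,0],[0,0,0,0,0,0]]
  ]
}}

```text
time: 18.1
eef_pos: [0.5766, -0.0087, 0.0714]
eef_rot: [3.135, -0.002, -1.752]
force: [-14.4, -1.7, 19.9]
gripper_width: 0.541
```

Emit:
{"name": "step_arm", "arguments": {
  "deltas": [
    [[0,0,0.0003,-0.05,-0.3,0],[0.0001,0.0006,0,-0.05,-0.3,0],[0,0,0,0,0,0],[0,0,0,0,0,0]]
  ]
}}

```text
time: 18.5
eef_pos: [0.5763, -0.0086, 0.0714]
eef_rot: [-3.138, -0.003, -1.752]
force: [-13.0, -3.4, 17.8]
gripper_width: 0.541
```

```bash
python3 - <<'E'
from h import *
s=bot.observe();print(s["time"],np.degrees(s["eef_rot"]).round(3),s["eef_pos"],s["force"],s["moment"])
u=np.array([.984,-.179]);v=np.array([.179,.984]);print(s["force"][:2]@u,s["force"][:2]@v)
E
```

```text
18.5 [-1.79799e+02 -1.51000e-01 -1.00385e+02] [ 0.57631232 -0.00862904  0.07140234] [-12.95762602  -3.38735311  17.76430856] [-0.43075849  2.95719277 -0.02360163]
-12.143967797203901 -5.6525705131576105
```

Emit:
{"name": "step_arm", "arguments": {
  "deltas": [
    [[0.0001,0.0005,0.0002,0.2,0.14,0],[0,0,0,0,0,0],[0,0,0,0,0,0],[0,0,0,0,0,0]]
  ]
}}

```text
time: 18.9
eef_pos: [0.5764, -0.0087, 0.0714]
eef_rot: [-3.141, -0.0, -1.752]
force: [-12.5, -4.5, 14.8]
gripper_width: 0.542
```

```bash
cat > st.py <<'E'
from h import *
s=bot.observe();print(s["time"],np.degrees(s["eef_rot"]).round(3),s["eef_pos"].round(5),np.round(s["force"],2),np.round(s["moment"],3))
u=np.array([.984,-.179]);v=np.array([.179,.984]);print("Fx,Fy fixture",s["force"][:2]@u,s["force"][:2]@v)
E
python3 st.py; python3 snap.py w10; python3 -c "
import cv2;t=cv2.imread('pics/w10.png');cv2.imwrite('pics/k.png',cv2.resize(t[130:290,210:410],None,fx=3.7,fy=3.7,interpolation=cv2.INTER_CUBIC))
from h import *
cv2.imwrite('pics/side10.png',cv2.resize(bot.snapshot('side')[170:260,250:380],None,fx=6,fy=6,interpolation=cv2.INTER_CUBIC)[:,:,::-1])"
```

```text
18.9 [-1.79974e+02 -1.90000e-02 -1.00402e+02] [ 0.57635 -0.00873  0.07141] [-12.53  -4.48  14.77] [-0.868  2.879 -0.088]
Fx,Fy fixture -11.529131798586365 -6.650855604310135
18.9 [ 0.5764 -0.0087  0.0714] [-1.7997e+02 -2.0000e-02 -1.0040e+02] [-12.53  -4.48  14.77] 0.5424331829183427
```

View pics/k.png

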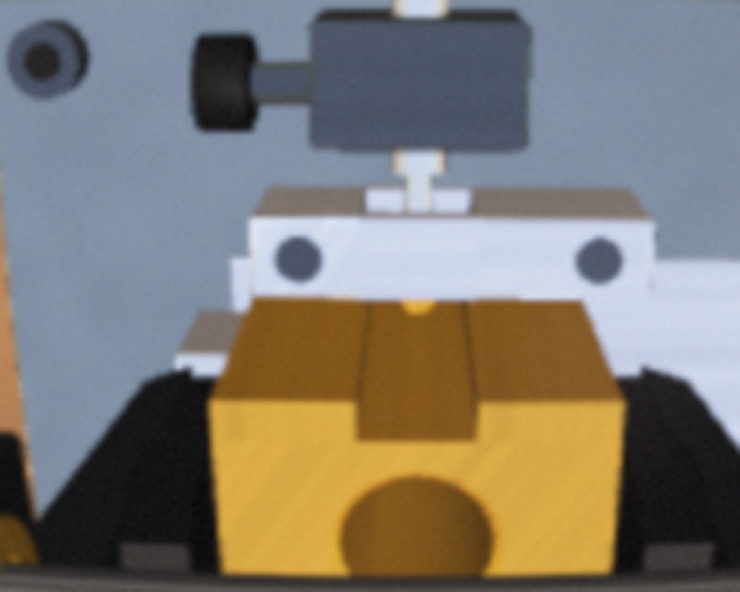

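View pics/side10.png

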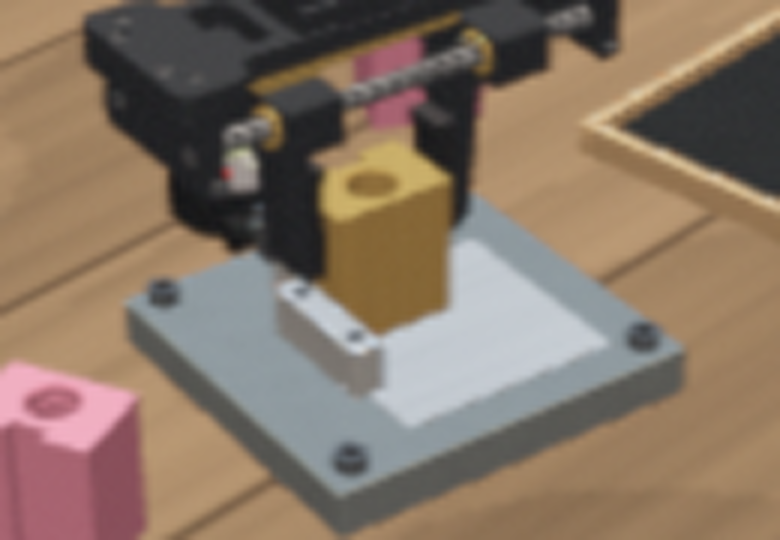

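Emit:
{"name": "step_arm", "arguments": {
  "deltas": [
    [[0.0002,0.0007,0,0.05,0,0],[0,0,0,0,0,0],[0,0,0,0,0,0],[0,0,0,0,0,0]]
  ]
}}

```text
time: 19.4
eef_pos: [0.5764, -0.0087, 0.0714]
eef_rot: [-3.142, -0.0, -1.753]
force: [-13.9, -5.5, 16.3]
gripper_width: 0.543
```

```bash
python3 st.py
```

```text
19.4 [-1.79997e+02 -1.50000e-02 -1.00420e+02] [ 0.5764  -0.00869  0.07139] [-13.94  -5.55  16.26] [-1.119  2.95   0.003]
Fx,Fy fixture -12.71930534479233 -7.952665609527481
```

Emit:
{"name": "step_arm", "arguments": {
  "deltas": [
    [[0,0,0,0,0,0.3],[0,0,0,0,0,0],[0,0,0,0,0,0]]
  ]
}}

```text
time: 19.7
eef_pos: [0.5764, -0.0087, 0.0714]
eef_rot: [3.142, -0.0, -1.749]
force: [-13.5, -5.2, 16.2]
gripper_width: 0.543
```

```bash
python3 st.py
```

```text
19.7 [ 1.79998e+02 -1.00000e-03 -1.00189e+02] [ 0.57638 -0.00872  0.07141] [-13.53  -5.23  16.15] [-1.145  2.97  -0.383]
Fx,Fy fixture -12.379194434573401 -7.570911644475272
```

Emit:
{"name": "step_arm", "arguments": {
  "deltas": [
    [[0,0,0,0,0,-0.6],[0,0,0,0,0,0],[0,0,0,0,0,0]]
  ]
}}

```text
time: 20.0
eef_pos: [0.5764, -0.0087, 0.0714]
eef_rot: [-3.141, -0.0, -1.758]
force: [-13.9, -5.3, 15.6]
gripper_width: 0.539
```

```bash
python3 st.py
```

```text
20.0 [-1.79989e+02 -2.00000e-02 -1.00706e+02] [ 0.57643 -0.0087   0.07139] [-13.94  -5.25  15.59] [-1.16   2.818  0.053]
Fx,Fy fixture -12.774423042019535 -7.663366786795355
```

Emit:
{"name": "step_arm", "arguments": {
  "deltas": [
    [[0,0,0,0,0,0.2],[0,0,0,0,0,0],[0,0,0,0,0,0]]
  ]
}}

```text
time: 20.3
eef_pos: [0.5765, -0.0087, 0.0714]
eef_rot: [-3.141, -0.0, -1.755]
force: [-14.0, -6.0, 16.0]
gripper_width: 0.539
```

```bash
python3 st.py
```

```text
20.3 [-1.79988e+02 -4.00000e-03 -1.00558e+02] [ 0.57646 -0.0087   0.07141] [-14.02  -6.03  15.95] [-1.081  2.852 -0.188]
Fx,Fy fixture -12.720601788035896 -8.44389594686787
```

Emit:
{"name": "step_arm", "arguments": {
  "deltas": [
    [[0,0,0,0,0,0.2],[0,0,0,0,0,0],[0,0,0,0,0,0]]
  ]
}}

```text
time: 20.6
eef_pos: [0.5764, -0.0087, 0.0714]
eef_rot: [-3.141, 0.0, -1.752]
force: [-13.4, -4.9, 15.7]
gripper_width: 0.542
```

```bash
python3 st.py
```

```text
20.6 [-1.79994e+02  1.00000e-03 -1.00394e+02] [ 0.57643 -0.00873  0.0714 ] [-13.39  -4.87  15.66] [-1.054  2.944 -0.403]
Fx,Fy fixture -12.309251838176042 -7.186362924285141
```

Emit:
{"name": "step_arm", "arguments": {
  "deltas": [
    [[0,0,0,0,0,0.3],[0,0,0,0,0,0],[0,0,0,0,0,0]]
  ]
}}

```text
time: 20.9
eef_pos: [0.5764, -0.0087, 0.0714]
eef_rot: [3.142, 0.0, -1.747]
force: [-13.7, -5.3, 15.4]
gripper_width: 0.541
```

```bash
python3 st.py
```

```text
20.9 [ 1.79997e+02  5.00000e-03 -1.00111e+02] [ 0.57637 -0.00874  0.0714 ] [-13.74  -5.33  15.44] [-1.125  2.987 -0.461]
Fx,Fy fixture -12.570812906121631 -7.705335836675128
```

Emit:
{"name": "step_arm", "arguments": {
  "deltas": [
    [[0,0,0.0003,0,0,-0.2],[0,0,0,0,0,0],[0,0,0,0,0,0],[0,0,0,0,0,0]]
  ],
  "fingers": 1,
  "newtons": 28
}}

```text
time: 21.3
eef_pos: [0.5764, -0.0087, 0.0714]
eef_rot: [3.142, -0.0, -1.75]
force: [-12.6, -6.6, 13.9]
gripper_width: 0.545
```

```bash
python3 st.py; python3 snap.py w11; python3 - <<'E'
from h import *
t=cv2.imread('pics/w11.png');cv2.imwrite('pics/l.png',cv2.resize(t[190:250,255:390],None,fx=5.9,fy=5.9,interpolation=cv2.INTER_CUBIC))
g=t[:,:,0].astype(float) # blue: brass low, fence high
# subpixel fence/block boundary: for columns across both lands
xs=[];ys=[]
for x in range(282,366):
    col=g[200:225,x]; m=(col.max()+col.min())/2
    i=np.where((col[:-1]>=m)&(col[1:]<m))[0]
    if len(i): k=i[-1]; xs.append(x);ys.append(200+k+(col[k]-m)/(col[k]-col[k+1]))
print(list(zip(xs,np.round(ys,2))))
E
```

```text
21.3 [ 1.80000e+02 -6.00000e-03 -1.00262e+02] [ 0.57636 -0.00871  0.07141] [-12.63  -6.59  13.89] [-1.154  2.685 -0.259]
Fx,Fy fixture -11.246379378269973 -8.742982613420438
21.3 [ 0.5764 -0.0087  0.0714] [ 1.8000e+02 -1.0000e-02 -1.0026e+02] [-12.63  -6.59  13.89] 0.544620643677418
[(282, np.float64(209.74)), (283, np.float64(209.74)), (284, np.float64(209.76)), (285, np.float64(209.73)), (286, np.float64(209.74)), (287, np.float64(209.79)), (288, np.float64(209.81)), (289, np.float64(209.84)), (290, np.float64(209.87)), (291, np.float64(209.92)), (292, np.float64(209.92)), (293, np.float64(209.89)), (294, np.float64(209.87)), (295, np.float64(209.88)), (296, np.float64(209.87)), (297, np.float64(209.87)), (298, np.float64(209.89)), (299, np.float64(209.87)), (300, np.float64(209.9)), (301, np.float64(209.94)), (302, np.float64(209.95)), (303, np.float64(209.92)), (304, np.float64(209.91)), (305, np.float64(210.05)), (306, np.float64(210.31)), (307, np.float64(210.66)), (308, np.float64(210.79)), (309, np.float64(210.82)), (310, np.float64(210.84)), (311, np.float64(210.8)), (312, n
[... 740 characters left out ...]
67)), (340, np.float64(210.48)), (341, np.float64(210.44)), (342, np.float64(210.42)), (343, np.float64(210.4)), (344, np.float64(210.4)), (345, np.float64(210.4)), (346, np.float64(210.4)), (347, np.float64(210.39)), (348, np.float64(210.39)), (349, np.float64(210.44)), (350, np.float64(210.61)), (351, np.float64(210.77)), (352, np.float64(210.86)), (353, np.float64(210.83)), (354, np.float64(210.84)), (355, np.float64(210.83)), (356, np.float64(210.81)), (357, np.float64(210.81)), (358, np.float64(210.84)), (359, np.float64(210.82)), (360, np.float64(210.78)), (361, np.float64(210.7)), (362, np.float64(210.7)), (363, np.float64(210.69)), (364, np.float64(210.7)), (365, np.float64(210.73))]
```

View pics/l.png

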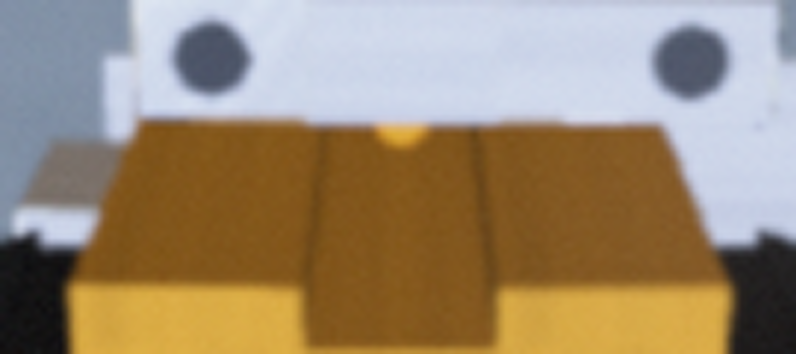

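```bash
python3 - <<'E'
from h import *
import json
t=cv2.imread('pics/w11.png'); g=t[:,:,1].astype(float); b=t[:,:,0].astype(float)
s=json.load(open('pics/w11.json'))
def edge(a,cols,y0,y1,sign):
    o=[]
    for x in cols:
        d=np.abs(np.gradient(cv2.GaussianBlur(a,(3,3),0)[y0:y1,x])); k=d.argmax()
        w=d[max(0,k-2):k+3]; o.append((x,y0+max(0,k-2)+(w*np.arange(len(w))).sum()/w.sum()))
    return np.array(o)
def ang(e,z,axis="y"):
    P=wplane(s,e,z)[:,:2]; c=P-P.mean(0); v=np.linalg.svd(c)[2][0]; v*=np.sign(v[1])
    res=c@np.array([-v[1],v[0]])
    return np.degrees(np.arctan2(-v[0],v[1])).round(3),(res.std()*1e3).round(3),P.mean(0).round(4)
L=list(range(272,302));Rr=list(range(343,374))
print("block top edge",ang(edge(g,L+Rr,228,248,1),.076))
F1=list(range(284,304))+list(range(341,362))
print("fence front edge",ang(edge(b,F1,203,217,1),.040))
# fence back top edge & indicator features
print(edge(g,L+Rr,228,248,1)[::12], edge(b,F1,203,217,1)[::8])
E
```

```text
block top edge (np.float64(-10.427), np.float64(0.02), array([ 0.5939, -0.0123]))
fence front edge (np.float64(-11.019), np.float64(0.092), array([ 0.5937, -0.0123]))
[[272.         237.8385191 ]
 [284.         237.93528107]
 [296.         238.03097345]
 [349.         238.27515658]
 [361.         238.1573215 ]
 [373.         238.05808794]] [[284.         209.80033711]
 [292.         209.95485292]
 [300.         209.93390531]
 [345.         210.27539062]
 [353.         210.87749604]
 [361.         210.78790336]]
```

```bash
python3 - <<'E'
from h import *
import json
def cen(im,x,y,r=8):
    g=im[y-r:y+r+1,x-r:x+r+1].astype(float).mean(2)
    w=np.clip(175-g,0,None); n,l,st,c=cv2.connectedComponentsWithStats((g<150).astype(np.uint8))
    k=l[r,r]
    m=cv2.dilate((l==k).astype(np.uint8),np.ones((3,3))) if k else np.ones_like(g)
    w=w*m; Y,X=np.mgrid[:g.shape[0],:g.shape[1]]
    return x-r+(w*X).sum()/w.sum(), y-r+(w*Y).sum()/w.sum()
def run(n,a,b,side=None):
    im=cv2.imread(f"pics/{n}.png");s=json.load(open(f"pics/{n}.json"))
    p=[cen(im,*a),cen(im,*b)];P=wplane(s,p,.04)[:,:2];d=P[0]-P[1]
    print(n,np.round(p,2).tolist(),"yaw",np.degrees(np.arctan2(-d[0],d[1])).round(2),"len",np.hypot(*d).round(4),P.mean(0).round(4),"tool",np.degrees(s["eef_rot"][2]).round(2))
    if side:
        p=[cen(im,*side[0],5),cen(im,*side[1],5)];P=wplane(s,p,.04)[:,:2];d=P[0]-P[1]
        print("  side yaw",np.degrees(np.arctan2(d[1],d[0])).round(2),np.hypot(*d).round(4))
run("w11",(291,200),(372,200))
run("w10",(291,200),(372,200))
run("w9",(290,179),(373,179))
run("w8",(262,173),(341,174))
run("w1",(284,139),(332,140),[(270,165),(271,200)])
run("w2",(253,177),(336,176))
E
```

```text
w11 [[290.33, 199.42], [371.68, 200.06]] yaw -10.73 len 0.0429 [ 0.5987 -0.0176] tool -100.26
w10 [[290.2, 199.63], [371.55, 200.06]] yaw -10.73 len 0.0429 [ 0.5986 -0.0176] tool -100.4
w9 [[289.63, 178.37], [372.45, 178.99]] yaw -10.78 len 0.0429 [ 0.5986 -0.0176] tool -100.39
w8 [[261.91, 173.14], [341.3, 173.52]] yaw -10.75 len 0.0429 [ 0.5986 -0.0176] tool -100.33
w1 [[284.0, 139.22], [331.38, 140.26]] yaw -10.74 len 0.0431 [ 0.5985 -0.0175] tool -99.17
  side yaw -10.85 0.034
w2 [[253.38, 176.53], [335.99, 175.6]] yaw -10.81 len 0.0429 [ 0.5986 -0.0176] tool -101.3
```

```bash
cat > be.py <<'E'
from h import *
import json,sys
def be(n):
    t=cv2.imread(f'pics/{n}.png');g=cv2.GaussianBlur(t[:,:,1].astype(float),(3,3),0);s=json.load(open(f'pics/{n}.json'))
    o=[]
    for x in list(range(272,302))+list(range(343,374)):
        d=np.abs(np.gradient(g[228:248,x]));k=d.argmax();w=d[k-2:k+3];o.append((x,228+k-2+(w*np.arange(5)).sum()/w.sum()))
    P=wplane(s,o,.076)[:,:2];c=P-P.mean(0);v=np.linalg.svd(c)[2][0];v*=np.sign(v[1])
    print(n,"block yaw",np.degrees(np.arctan2(-v[0],v[1])).round(3),"tool",np.degrees(s["eef_rot"][2]).round(3))
for n in sys.argv[1:]: be(n)
E
python3 be.py w8 w9 w10 w11
```

```text
w8 block yaw -10.498 tool -100.327
w9 block yaw -10.403 tool -100.392
w10 block yaw -10.587 tool -100.402
w11 block yaw -10.427 tool -100.262
```

Emit:
{"name": "step_arm", "arguments": {
  "deltas": [
    [[0,0,0,0,0,-0.35],[0,0,0,0,0,0],[0,0,0,0,0,0]]
  ]
}}

```text
time: 21.65
eef_pos: [0.5764, -0.0087, 0.0714]
eef_rot: [-3.141, -0.0, -1.755]
force: [-12.5, -5.4, 12.5]
gripper_width: 0.539
```

```bash
python3 st.py; python3 snap.py w12;python3 be.py w12
```

```text
21.65 [-1.79991e+02 -1.60000e-02 -1.00567e+02] [ 0.57641 -0.0087   0.07143] [-12.45  -5.4   12.55] [-1.16   2.716  0.016]
Fx,Fy fixture -11.286268083030068 -7.537663002578313
21.65 [ 0.5764 -0.0087  0.0714] [-1.7999e+02 -2.0000e-02 -1.0057e+02] [-12.45  -5.4   12.55] 0.5390912101562297
w12 block yaw -10.738 tool -100.567
```

Emit:
{"name": "step_arm", "arguments": {
  "deltas": [
    [[0.0003,0.001,0,0.05,0,0],[0,0,0,0,0,0],[0,0,0,0,0,0],[0,0,0,0,0,0]]
  ]
}}

```text
time: 22.1
eef_pos: [0.5765, -0.0087, 0.0714]
eef_rot: [3.141, -0.001, -1.756]
force: [-14.5, -8.2, 13.8]
gripper_width: 0.546
```

```bash
python3 st.py; python3 snap.py w13;python3 be.py w13; python3 -c "
import cv2;t=cv2.imread('pics/w13.png');cv2.imwrite('pics/m.png',cv2.resize(t[130:290,210:410],None,fx=3.7,fy=3.7,interpolation=cv2.INTER_CUBIC))"
```

```text
22.1 [ 1.79980e+02 -3.10000e-02 -1.00594e+02] [ 0.57646 -0.00866  0.07142] [-14.45  -8.23  13.77] [-1.531  2.853  0.074]
Fx,Fy fixture -12.748435101515804 -10.687379422382055
22.1 [ 0.5765 -0.0087  0.0714] [ 1.7998e+02 -3.0000e-02 -1.0059e+02] [-14.45  -8.23  13.77] 0.5458419701739313
w13 block yaw -10.757 tool -100.594
```

Emit:
{"name": "step_arm", "arguments": {
  "deltas": [
    [[0,0,0,0,0,0],[0,0,0,0,0,0],[0,0,0,0,0,0],[0,0,0,0,0,0],[0,0,0,0,0,0]]
  ]
}}

```text
time: 22.65
eef_pos: [0.5764, -0.0087, 0.0714]
eef_rot: [3.141, -0.001, -1.756]
force: [-14.2, -6.7, 13.3]
gripper_width: 0.544
```

```bash
python3 st.py; python3 -c "
from h import *
cv2.imwrite('pics/side13.png',bot.snapshot('side')[:,:,::-1])"
```

```text
22.65 [ 1.79975e+02 -3.30000e-02 -1.00592e+02] [ 0.57641 -0.00865  0.07141] [-14.2   -6.74  13.35] [-1.556  2.875  0.043]
Fx,Fy fixture -12.76489054925412 -9.17495212884321
```

View pics/m.png

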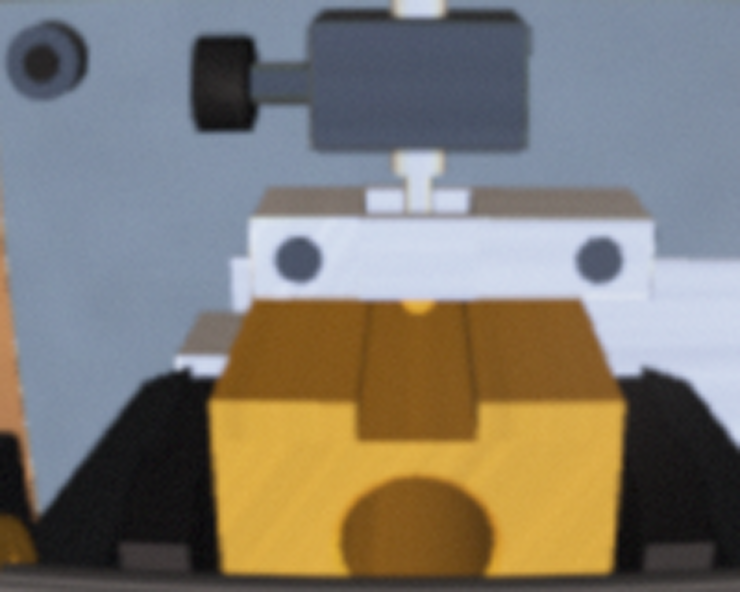

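View pics/side13.png

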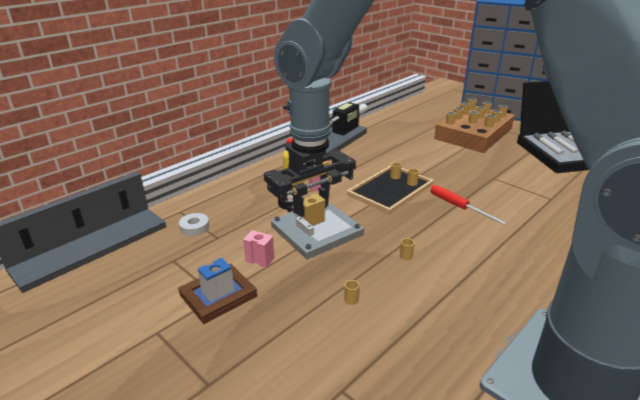

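The wrist crop shows the block tight on both fences, with the plunger tip inside the keyway at (417,305). The side view shows the master upright in its stand at (215,280) and the bushings, ring and screwdriver where they were. The bottle is partly hidden behind the gripper. The push is steady, so I'm handing in.

```bash
python3 -c "
from workcell import bot
print(bot.sign_off())"
```

```text
the job is handed in; nothing more can be done
None
```

I put the master in its stand, moved the brass block onto the fixture, and handed in at about 22.7 s with the fingers still holding the block in the corner. No verdict was reported.

- **Master:** It was lowered until it touched the pocket floor at the expected height (contact force +8 N) before I let go. The side view shows it upright in the pocket.
- **Block position:** It stands flat on the base with its keyway towards the indicator. The plunger tip sits centred in the keyway, and the tool was tilted less than 0.05°.
- **Squareness:** The block first sat about 0.3° off the fences; I turned it back. The last check read -10.76° for the block against about -10.75° for the fixture.
- **Pressure:** The last reading was about 12.8 N towards the back fence and 9.2 N towards the side fence, with the fingers gripping at 28 N. The two readings before hand-in agreed to about 1.5 N. Part of the push, up to about 4 N, may go into friction on the base and the plunger spring rather than the fences.
- **Other items:** The bushings, ring and screwdriver look unmoved in the last side view. The bottle was partly hidden behind the gripper, so I could only see part of it; the arm did not go near it.

The turning moments measured while adjusting were uneven in the two directions, so I relied on the picture angles for squareness. I could not read the plunger's travel directly.

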